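Load the white tube rack onto the sampler's rack-presence lever

TASK

Load the empty white test-tube rack (not the blue one) into the grey sampler loading bay on the bench: set it down gently, upright, lengthwise between the bay's black lips, so that it lies flat on the bay floor and one end of it holds the orange switch lever down. Leave the blue rack where it stands, and let go.

Things in the scene. Friction and masses are not known exactly. Their poses are not given: they have to be found in the camera images.
- rack_white: white test-tube rack, loose, 62 wide (x) x 186 long (y) x 66 mm high, about 0.2 kg. Origin: centre of its underside; long axis y. Open frame: base plate, decks at 26 to 30 and 60 to 64 mm height, both 62 mm wide, solid end cheeks. Gripped from above across its width at mid-length, the pads bear on the edges of both decks. Same either way round.
- rack_blue: pale blue test-tube rack, 66 (x) x 165 (y) x 75 mm high, loose on the bench, origin at the centre of its underside, long axis y. Not to be moved.
- bay: grey loading bay, fixed plate 110 (x) x 250 mm (y, long axis). Origin: centre of its underside. Floor 8 mm above the origin; black lips 8 mm higher: on each long side two, 30 mm long, centred at y = +60 and -60 mm, inner faces 86 mm apart, none at mid-length; a 50 mm wide stop at each end, inner faces 210 mm apart. A white rack centred in it has 12 mm to spare all round.
- lever (a joint): orange limit-switch lever in the bay, 15 mm wide, 50 mm long, on its centre line: hinged at floor level at the bay's y = +48 mm, rising towards the +y end stop, tip at y = +95 mm, 17 mm above the floor when free. 0 = free (raised), about 0.35 rad = down, level with the floor. A light spring lifts it (0.3 N at the tip); the rack's weight holds it down.

How it is judged:
At the end, for the whole second after the job is handed in: The white rack lies at rest on the bay floor, upright and level (within 2 degrees, underside within 3.5 mm of floor height), centred within 20 mm and lengthwise within 12 degrees (either way round), its weight on the bay, and the lever is held down beyond 0.28 rad (value of joint lever above 0.28 rad and horizontal distance between rack_white and bay below 0.02 m and angle between the y axis of rack_white and the y axis of bay, either way round below 0.21 rad and angle between rack_white's own z axis and vertical below 0.04 rad and z of rack_white in the frame of bay between 0.004 and 0.0115 m and contact force between rack_white and bay above 0.2 N and linear speed of rack_white below 0.02 m/s and angular speed of rack_white below 0.1 rad/s); the robot touches nothing.
It fails at once if the blue rack is moved more than 15 mm or tipped (distance of rack_blue from where it was at the start of the episode above 0.015 m or angle between rack_blue's own z axis and vertical above 0.2 rad).
It fails at once if the white rack is dropped into the bay (faster than 0.6 m/s close above it, a fall of about 20 mm) (horizontal distance between rack_white and bay below 0.06 m and z of rack_white in the frame of bay below 0.03 m and linear speed of rack_white above 0.6 m/s).
It fails at once if the white rack is tipped over (more than 35 degrees) (angle between rack_white's own z axis and vertical above 0.6 rad).
It also fails if it takes over 46 s, if anything falls off the work surface, if the arm or the gripper's body presses on something with over 40 N, if the wrist force passes 120 N, or if a joint passes its speed limit or range.

ROBOT

A 6-joint arm with a two-finger parallel gripper is mounted at the origin on a cart in front of the work surface, level with it; the furniture and walls round the work are solid. World frame = base frame: x ahead of the robot, y to its left, z up, the work surface at z = 0. Lengths are in m, angles in rad, forces in N, time in s.
With the tool pointing down it reaches from about 0.4 to 0.825 m from the base axis. Payload 7 kg.
Tool frame: the origin (TCP) lies at the very end of the fingers, on their centre line; the grasp point (between the pads) lies 19 mm behind it (tcp_to_grasp is the distance from the TCP to the grasp point, in m); x points along the fingers, z is the direction in which the jaws open and shut, and the axes are right-handed (so a half turn about x gives the same grasp; the last joint's range is limited). The gripper opens to 88 mm and grips with 3 to 60 N. Pads are 19 mm wide; open, the fingers measure 130 mm over their backs; the gripper's body (78 mm by 193 mm) begins 47 mm behind the grasp point.
Start: joints at [-0.898, 0.359, 0.012, 0, -1.224, -0.288], TCP at [0.253, -0.626, 0.227] pointing down, gripper open.
Joint ranges: [-3.07, 3.07], [-1.43, 2.12], [-1.02, 1.25], [-3.03, 1.67], [-3.05, -0], [-3.03, 3.03]. Speed limits (rad/s): [2.39, 2.39, 3.01, 3.14, 3.14, 3.14].

INTERFACE

Orientations are given as [roll, pitch, yaw] about the fixed x, y, z axes, in that order (R = Rz(yaw) Ry(pitch) Rx(roll)).
In Python, from station import get_state, grab_frame, job_done, tcp_to_grasp gives the robot as it stands. The module is installed in compiled form; this text tells all that it offers.
- The arm moves only by the shell command python3 -m crank 'ROWS' [FORCE]. ROWS is JSON, a list of rows, each a list of 7 numbers: the shift along the tool's x, y, z in m, then the turn, a rotation vector about the tool's x, y, z in rad, then the opening, from 0 (shut) to 1 (fully open). In form: [[x, y, z, wx, wy, wz, fingers], ...]. A call has 1 to 10 rows; each row is the pose to reach, as a shift and turn from the pose commanded when the call began, along the tool's axes at that moment; what a row does not reach only later rows make up. A row lasts 1/8 s, in which the tool goes at most 62.5 mm and 10.7 degrees, less where a joint would pass 70% of its speed; a pose out of reach is approached as far as the arm can. A call with a gripper value outside its range is refused whole. The fingers move at their own pace and stop on an object; FORCE is the grip in N (left out, the last holds). Time passes only in rows, so rows that repeat a pose let the fingers close. It gives the time, the measured TCP pose, the force and the opening at its end, in the units of the state.
- get_state(): the state, without advancing time (a new reading comes with each control period).
- grab_frame(name): name is "scene" or "top"; returns a dict with "pixels" (480x640x3 uint8, red, green, blue), "vfov" (degrees; the focal length in pixels is half the picture's height over the tangent of half this angle, whatever the lens; pixels are square), "cx", "cy" (the principal point, pixels), "extrinsics" (4x4, takes a point from world to camera coordinates). Camera axes: x right, y up, looking along -z (the intrinsics and any distortion apply to the point x, -y, -z); pixel columns grow to the right and rows downward; lengths in m; the calibration is good to about 2 mm. A picture is of the moment at which its call begins. There is no depth.
- job_done(): hands the job in, once; it reports no verdict.
The state is a dict: "t": time; "q": joint angles; "qd": joint speeds; "joint_efforts": joint torques, N m; "eef_pos": TCP position; "ee_rot": TCP orientation; "force": force on the tool from outside, world axes, zero at the start; "moment": the same for the moment, N m; "width": finger opening in m.
Only numpy, scipy, OpenCV 4.12 (cv2) and the standard library are available. Lean on these libraries where they do the work, as an engineer would, in place of code of your own. Each camera call takes 0.05 s, during which the arm holds its last target.

## Working session

There is one attempt and no reset: what is moved stays moved. The work goes in short steps, Python scripts to look and compute and a shell command to move; the robot and the scene stay as the last step left them, time stands still between calls to the robot, and variables do not carry over. Pictures are saved under pics/ and viewed, and the job is handed in when it is done.

```bash
mkdir -p pics; python3 - <<'E'
from station import *
import cv2
s=get_state(); print(s); print(tcp_to_grasp)
for n in("scene","top"):
    f=grab_frame(n); cv2.imwrite(f"pics/{n}0.png",f["pixels"][:,:,::-1])
    print(n,f["vfov"],f["cx"],f["cy"],f["extrinsics"],[k for k in f if k!='pixels'])
    for k in f:
        if k not in("pixels","vfov","cx","cy","extrinsics"): print(k,f[k])
E
```

```text
{'t': 0.0, 'q': array([-8.97937550e-01,  3.59354641e-01,  1.10492003e-02, -3.63787906e-04,
       -1.22413814e+00, -2.88121810e-01]), 'qd': array([ 0.00039234,  0.0002501 , -0.00069474, -0.00163468,  0.00059509,
        0.00025229]), 'joint_efforts': array([ 1.65613937e-04, -5.82705331e+01,  2.93054688e+01,  6.99694991e+00,
        6.84364364e-03, -2.40360650e-04]), 'eef_pos': array([ 0.25313203, -0.62518563,  0.22563691]), 'ee_rot': array([0.08344792, 1.56911393, 2.03885733]), 'force': array([-0.05109466,  1.11697649,  0.66146539]), 'moment': array([ 0.04053764, -0.00331392, -0.0227749 ]), 'width': 0.08774851821838878}
0.0188
scene 56.036806774732966 318.6202899489949 243.34455331735603 [[-0.82754979 -0.56082889 -0.02514559  0.43047967]
 [ 0.27930989 -0.45017237  0.84813373 -0.13262438]
 [-0.48697774  0.69484948  0.5291851  -0.74856745]
 [ 0.          0.          0.          1.        ]] ['vfov', 'cx', 'cy', 'extrinsics']
top 46.85840878202226 314.87987783907613 247.73093747356415 [[ 0.00199062 -0.99990638  0.01353768  0.02795594]
 [ 0.99529355  0.00329268  0.09684996 -0.49371505]
 [-0.09688547  0.01328117  0.99520692 -0.9629529 ]
 [ 0.          0.          0.          1.        ]] ['vfov', 'cx', 'cy', 'extrinsics']
```

View pics/top0.png

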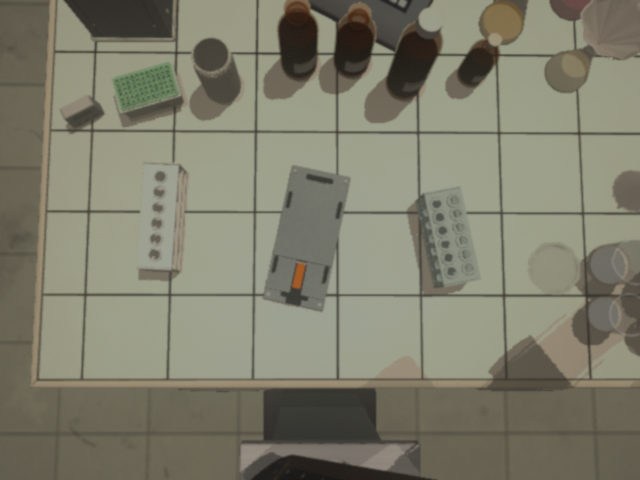

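View pics/scene0.png

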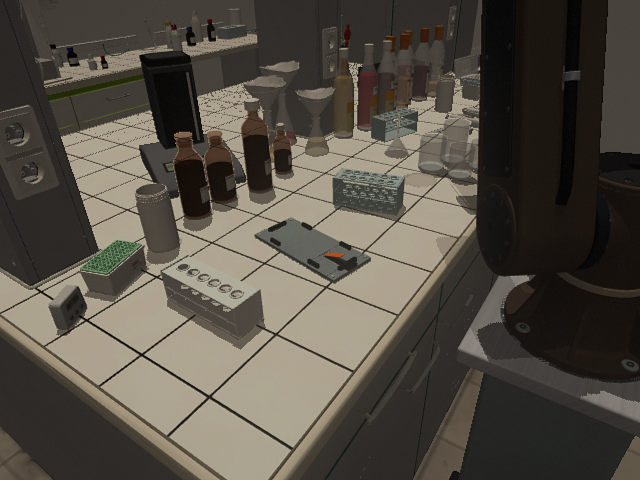

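```bash
cat > h.py <<'E'
import numpy as np,cv2
def cam(f):
    E=np.array(f["extrinsics"]);h=480
    fo=h/2/np.tan(np.radians(f["vfov"])/2)
    return E,fo,f["cx"],f["cy"]
def bp(f,u,v,z):
    E,fo,cx,cy=cam(f);R=E[:3,:3];c=-R.T@E[:3,3]
    d=R.T@np.array([(u-cx)/fo,-(v-cy)/fo,-1]);return c+d*(z-c[2])/d[2]
def pr(f,P):
    E,fo,cx,cy=cam(f);p=np.atleast_2d(P)@E[:3,:3].T+E[:3,3]
    return np.c_[cx+fo*p[:,0]/-p[:,2],cy+fo*p[:,1]/p[:,2]]
def crop(f,x0,y0,w,h,s,name):
    c=f["pixels"][y0:y0+h,x0:x0+w,::-1];cv2.imwrite(name,cv2.resize(c,None,fx=s,fy=s,interpolation=cv2.INTER_CUBIC))
E
python3 - <<'E'
from station import *
from h import *
f=grab_frame("top");g=grab_frame("scene")
for a in(f,g): E=cam(a)[0];print(-E[:3,:3].T@E[:3,3])
a=f["pixels"][150:300,120:270,::-1];b=f["pixels"][155:315,240:400,::-1]
A=cv2.resize(a,(400,400),interpolation=3);B=cv2.resize(b,(400,400),interpolation=3)
A=cv2.convertScaleAbs(A,alpha=1.2)
cv2.imwrite("pics/c1.png",np.hstack([A,B]))
crop(g,150,210,240,140,3.3,"pics/c2.png")
E
```

```text
[0.3980396  0.04236811 1.00577521]
[0.02875097 0.7018633  0.51943862]
```

View pics/c1.png

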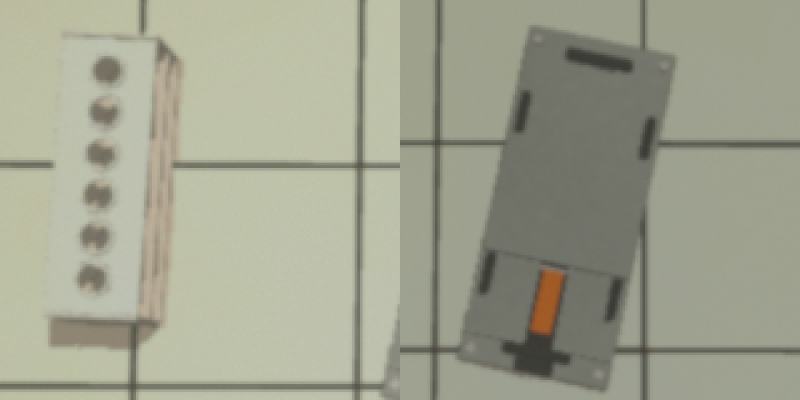

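View pics/c2.png

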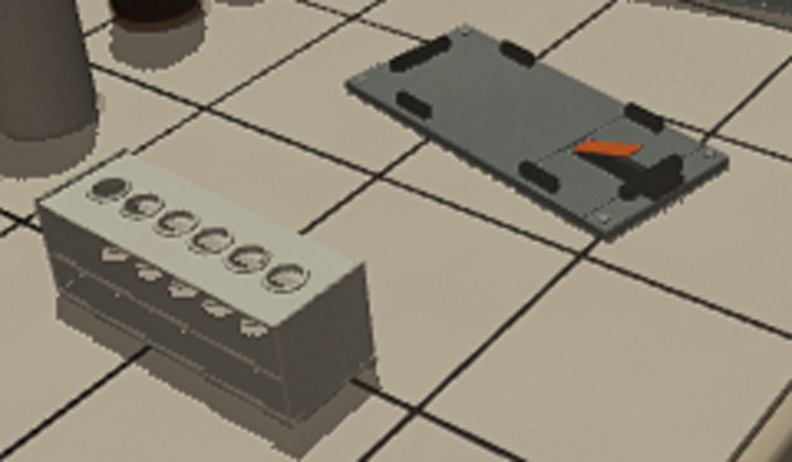

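```bash
cat > m.py <<'E'
from station import *
from h import *
from scipy.optimize import least_squares
def fit(fr,px,hw,hl,z,x0):
    loc=np.array([[hw,hl],[hw,-hl],[-hw,-hl],[-hw,hl]])
    P=np.array([bp(fr,u,v,z)[:2] for u,v in px])
    print(P.round(4).tolist(),"sides",[round(np.linalg.norm(P[i]-P[(i+1)%4]),4) for i in range(4)])
    m=P.mean(0); return P,m
def outline(fr,x,y,yaw,hw,hl,z):
    c,s=np.cos(yaw),np.sin(yaw);L=np.array([[hw,hl],[hw,-hl],[-hw,-hl],[-hw,hl]])@np.array([[c,s],[-s,c]])+[x,y]
    return pr(fr,np.c_[L,np.full(4,z)])
E
python3 - <<'E'
from m import *
f=grab_frame("top");g=grab_frame("scene")
def un(p,s,x0,y0): return [((a+.5)/s-.5+x0,(b+.5)/s-.5+y0) for a,b in p]
w=un([(62,35),(158,38),(140,320),(48,317)],400/150,120,150)
b=un([(130,27),(275,58),(207,390),(58,357)],2.5,240,155)
Pw,mw=fit(f,w,.031,.093,.064,None);Pb,mb=fit(f,b,.055,.125,.008,None)
print(mw,mb)
for P in(Pw,Pb):
    d=(P[0]+P[1]-P[2]-P[3]); print("long-axis dir deg",np.degrees(np.arctan2(d[1],d[0])))
w2=un([(38,200),(125,150),(365,265),(275,328)],3.3,150,210)
b2=un([(345,85),(465,27),(728,158),(607,238)],3.3,150,210)
Pw,mw=fit(g,w2,0,0,.064,None);Pb,mb=fit(g,b2,0,0,.008,None);print(mw,mb)
for P in(Pw,Pb):
    d=(P[0]+P[1]-P[2]-P[3]); print("long-axis dir deg",np.degrees(np.arctan2(d[1],d[0])))
E
```

```text
[[0.6361, 0.3271], [0.6345, 0.2651], [0.4515, 0.2718], [0.4533, 0.3301]] sides [np.float64(0.062), np.float64(0.1831), np.float64(0.0584), np.float64(0.1829)]
[[0.6467, 0.0719], [0.6241, -0.0346], [0.3819, 0.0152], [0.4052, 0.122]] sides [np.float64(0.1089), np.float64(0.2472), np.float64(0.1094), np.float64(0.2466)]
[0.54382718 0.29850966] [0.51448877 0.04364194]
long-axis dir deg -1.5246373332643615
long-axis dir deg -11.669468471391568
[[0.6343, 0.3252], [0.6317, 0.2664], [0.4483, 0.2745], [0.4529, 0.3344]] sides [np.float64(0.0589), np.float64(0.1836), np.float64(0.0601), np.float64(0.1816)]
[[0.6398, 0.0783], [0.6197, -0.029], [0.3797, 0.02], [0.3987, 0.1286]] sides [np.float64(0.1091), np.float64(0.245), np.float64(0.1102), np.float64(0.2462)]
[0.54179537 0.30014159] [0.50949833 0.04947121]
long-axis dir deg -2.705438487586174
long-axis dir deg -11.667195989584155
```

```bash
cat > mv.py <<'E'
import numpy as np
from station import *
from scipy.spatial.transform import Rotation as Ro
def Rcur(s): return Ro.from_euler('xyz',s["ee_rot"])
def Rt(jawdeg): # jaw dir heading in world xy
    a=np.radians(jawdeg);x=np.array([0,0,-1.]);z=np.array([np.cos(a),np.sin(a),0]);y=np.cross(z,x)
    return Ro.from_matrix(np.c_[x,y,z])
def delta(p,jaw,s=None):
    s=s or get_state();R=Rcur(s)
    return np.r_[R.inv().apply(np.array(p)-s["eef_pos"]),(R.inv()*Rt(jaw)).as_rotvec()].round(4)
E
python3 - <<'E'
from mv import *
s=get_state();R=Rcur(s).as_matrix();print(R.round(3));z=R[:,2];print("jaw heading",np.degrees(np.arctan2(z[1],z[0])))
for j in(88,-92): print(j,delta([.543,.300,.33],j))
print(delta([.253,-.626,.33],np.degrees(np.arctan2(z[1],z[0]))))
E
```

```text
[[-0.    -0.927 -0.375]
 [ 0.001 -0.375  0.927]
 [-1.     0.     0.001]]
jaw heading 112.04606067006384
88 [-1.034e-01 -6.159e-01  7.491e-01  4.197e-01  6.000e-04 -2.000e-04]
-92 [-1.0340e-01 -6.1590e-01  7.4910e-01 -2.7219e+00  3.0000e-04  8.0000e-04]
[-1.038e-01  5.000e-04 -3.000e-04  0.000e+00  6.000e-04 -1.000e-04]
```

```bash
python3 -m crank '[[-0.06,0,0,0,0,0,1],[-0.1,-0.02,0.03,0,0,0,1],[-0.1,-0.06,0.07,0.03,0,0,1],[-0.1,-0.1,0.12,0.06,0,0,1],[-0.1,-0.14,0.165,0.09,0,0,1],[-0.1,-0.18,0.21,0.12,0,0,1],[-0.1,-0.22,0.26,0.15,0,0,1],[-0.1,-0.25,0.31,0.18,0,0,1],[-0.1,-0.29,0.35,0.2,0,0,1],[-0.1,-0.29,0.35,0.2,0,0,1]]' 15; python3 -c "
from mv import *
print(delta([.543,.300,.33],88),get_state()['q'])"
```

```text
t: 1.55
eef_pos: [0.3919, -0.1893, 0.327]
ee_rot: [-1.521, 1.569, 0.24]
force: [-0.6, -1.5, 0.4]
width: 0.0874
[-2.500e-03 -2.410e-01  4.519e-01  2.252e-01  3.000e-04  1.600e-03] [ 6.06032008e-03 -1.07089495e-01 -3.06475991e-01 -3.92830605e-04
 -1.36979689e+00 -1.38645763e+00]
```

```bash
python3 -m crank '[[0,-0.025,0.045,0.025,0,0,1],[0,-0.05,0.09,0.05,0,0,1],[0,-0.075,0.14,0.075,0,0,1],[0,-0.1,0.19,0.1,0,0,1],[0,-0.13,0.24,0.125,0,0,1],[0,-0.155,0.29,0.15,0,0,1],[0,-0.18,0.34,0.175,0,0,1],[0,-0.21,0.395,0.2,0,0,1],[0,-0.241,0.452,0.225,0,0,1],[0,-0.241,0.452,0.225,0,0,1]]' ; python3 -c "
from mv import *
s=get_state()
print(delta([.543,.300,.12],88),s['q'],s['qd'].round(3))"
```

```text
t: 2.8
eef_pos: [0.5455, 0.2988, 0.324]
ee_rot: [2.335, 1.567, -2.416]
force: [-0.3, -1.0, -1.4]
width: 0.0877
[ 0.204   0.0021  0.0016 -0.0038 -0.0023 -0.0024] [ 8.14380275e-01  2.29392887e-01  5.04693446e-02 -2.99182658e-04
 -1.39518547e+00 -2.42382303e+00] [-0.016 -0.028 -0.014  0.003 -0.018  0.016]
```

```bash
python3 -m crank '[[0.06,0.001,0.001,0,0,0,1],[0.12,0.002,0.002,0,0,0,1],[0.18,0.002,0.002,0,0,0,1],[0.21,0.002,0.002,0,0,0,1],[0.21,0.002,0.002,0,0,0,1],[0.21,0.002,0.002,0,0,0,1]]' ; python3 - <<'E'
from m import *
from mv import *
f=grab_frame("top");g=grab_frame("scene")
s=get_state();print(s["eef_pos"],pr(f,s["eef_pos"]),pr(g,s["eef_pos"]))
a=f["pixels"][130:310,90:270,::-1];b=g["pixels"][190:370,130:310,::-1].copy()
cv2.imwrite("pics/d1.png",np.hstack([cv2.resize(a,(400,400),interpolation=3),cv2.resize(b,(400,400),interpolation=3)]))
E
```

```text
t: 3.55
eef_pos: [0.5439, 0.2983, 0.1183]
ee_rot: [-1.006, 1.569, 0.525]
force: [0.2, -0.1, -0.2]
width: 0.0878
[0.54382119 0.29878191 0.11874311] [[148.69401187 210.52107712]] [[203.20926419 252.16110452]]
```

View pics/d1.png

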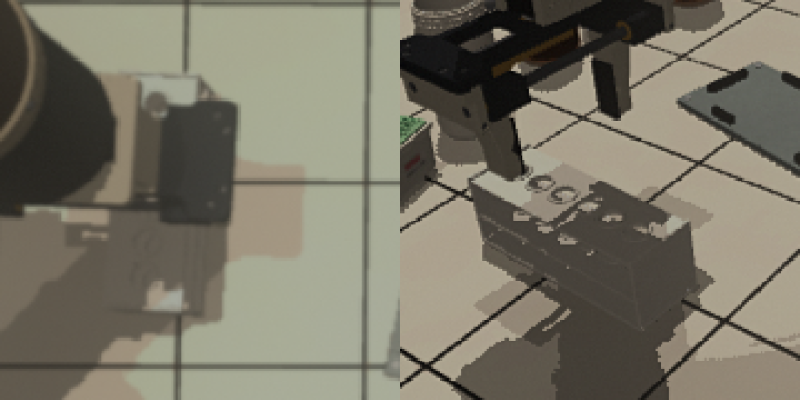

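```bash
python3 -c "
from mv import *
print(delta([.543,.2985,.024],88))"; python3 -m crank '[[0.02,0,0,0,0,0,1],[0.04,0,0,0,0,0,1],[0.055,0,0,0,0,0,1],[0.07,0,0,0,0,0,1],[0.07,0,0,0,0,0,1]]'
```

```text
[ 0.0947  0.001  -0.0005 -0.0054  0.0023  0.0025]
t: 4.28
eef_pos: [0.5423, 0.2979, 0.0457]
ee_rot: [2.367, 1.569, -2.386]
force: [0.4, -0.1, 0.9]
width: 0.0873
```

```bash
python3 -m crank '[[0.012,0,0,0,0,0,1],[0.022,0,0,0,0,0,1],[0.022,0,0,0,0,0,1],[0.022,0,0,0,0,0,1]]'; python3 -m crank '[[0,0,0,0,0,0,0.8],[0,0,0,0,0,0,0.75],[0,0,0,0,0,0,0.7],[0,0,0,0,0,0,0.65],[0,0,0,0,0,0,0.5],[0,0,0,0,0,0,0.5],[0,0,0,0,0,0,0.5]]' 20
```

```text
t: 4.78
eef_pos: [0.5428, 0.2984, 0.0246]
ee_rot: [-1.816, 1.571, -0.285]
force: [0.2, -0.3, -0.1]
width: 0.0879
t: 5.65
eef_pos: [0.5427, 0.2983, 0.0247]
ee_rot: [-0.889, 1.571, 0.642]
force: [-0.6, -0.5, 3.2]
width: 0.0616
```

```bash
python3 -m crank '[[-0.01,0,0,0,0,0,0.5],[-0.03,0,0,0,0,0,0.5],[-0.06,0,0,0,0,0,0.5],[-0.09,0,0,0,0,0,0.5],[-0.1,0,0,0,0,0,0.5],[-0.1,0,0,0,0,0,0.5]]' 25;  python3 - <<'E'
from m import *
from mv import *
f=grab_frame("top");g=grab_frame("scene")
s=get_state();print(s["eef_pos"],s["width"],s["force"])
a=f["pixels"][130:310,90:270,::-1];b=g["pixels"][170:350,130:310,::-1].copy()
cv2.imwrite("pics/e1.png",np.hstack([cv2.resize(a,(400,400),interpolation=3),cv2.resize(b,(400,400),interpolation=3)]))
print(delta([.5145,.0436,.13],78.3))
E
```

```text
t: 6.4
eef_pos: [0.5426, 0.2984, 0.1248]
ee_rot: [-0.402, 1.57, 1.129]
force: [-0.1, -0.1, -3.0]
width: 0.0616
[0.54197658 0.29780731 0.1232728 ] 0.06156435266921682 [ 0.21725354 -0.70347887 -2.89762306]
[-0.0064  0.0172 -0.2551  0.1637 -0.0012 -0.0015]
```

View pics/e1.png

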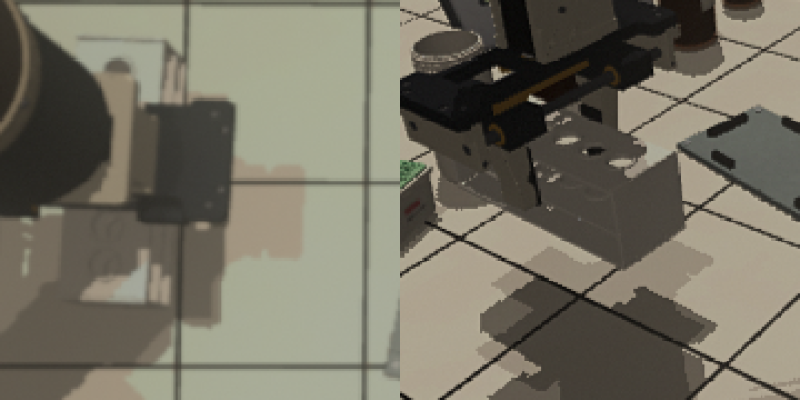

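```bash
python3 - <<'E'
from m import *
f=grab_frame("top")
P=fit(f,[((a+.5)/2.2222-.5+90,(b+.5)/2.2222-.5+130) for a,b in [(78,38),(165,40),(148,303),(62,300)]],0,0,.163,0);print(P[1])
d=(P[0][0]+P[0][1]-P[0][2]-P[0][3]); print(np.degrees(np.arctan2(d[1],d[0])))
E
```

```text
[[0.6362, 0.3259], [0.6351, 0.2654], [0.4513, 0.2718], [0.4532, 0.3304]] sides [np.float64(0.0605), np.float64(0.1839), np.float64(0.0586), np.float64(0.183)]
[0.54394538 0.29837866]
-1.6911762005571351
```

```bash
python3 -m crank '[[-0.005,0.001,-0.015,0.01,0,0,0.5],[-0.006,0.003,-0.05,0.03,0,0,0.5],[-0.006,0.006,-0.09,0.055,0,0,0.5],[-0.006,0.009,-0.13,0.08,0,0,0.5],[-0.006,0.012,-0.17,0.11,0,0,0.5],[-0.006,0.015,-0.21,0.14,0,0,0.5],[-0.006,0.018,-0.24,0.158,0,0,0.5],[-0.006,0.019,-0.255,0.164,0,0,0.5],[-0.006,0.019,-0.255,0.164,0,0,0.5],[-0.006,0.019,-0.255,0.164,0,0,0.5]]';  python3 - <<'E'
from m import *
from mv import *
f=grab_frame("top");g=grab_frame("scene")
s=get_state();print(s["eef_pos"],s["width"],s["force"])
a=f["pixels"][145:325,220:400,::-1];b=g["pixels"][130:310,210:390,::-1].copy()
cv2.imwrite("pics/f1.png",np.hstack([cv2.resize(a,(400,400),interpolation=3),cv2.resize(b,(400,400),interpolation=3)]))
print(delta([.513,.0436,.045],78.3))
E
```

```text
t: 7.8
eef_pos: [0.5137, 0.0447, 0.1306]
ee_rot: [-1.007, 1.571, 0.36]
force: [0.3, 0.2, -1.9]
width: 0.0614
[0.51367433 0.0449843  0.13049159] 0.061896943626934854 [-0.01658101  0.34210202 -1.48169088]
[ 0.0855  0.0004 -0.0015  0.0009  0.0001  0.    ]
```

View pics/f1.png

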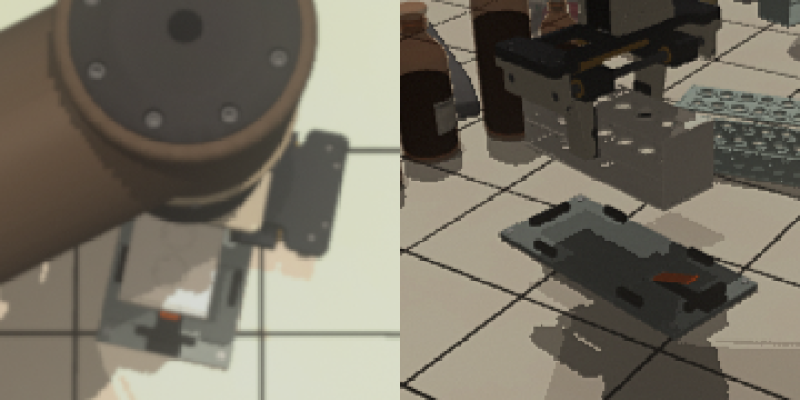

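```bash
python3 -m crank '[[0.015,0,-0.001,0,0,0,0.5],[0.035,0,-0.001,0,0,0,0.5],[0.055,0,-0.001,0,0,0,0.5],[0.07,0,-0.001,0,0,0,0.5],[0.078,0,-0.001,0,0,0,0.5],[0.078,0,-0.001,0,0,0,0.5],[0.078,0,-0.001,0,0,0,0.5]]';  python3 - <<'E'
from m import *
from mv import *
f=grab_frame("top");g=grab_frame("scene")
s=get_state();print(s["eef_pos"],s["width"],s["force"])
a=f["pixels"][145:325,220:400,::-1];b=g["pixels"][160:300,230:370,::-1].copy()
cv2.imwrite("pics/g1.png",np.hstack([cv2.resize(a,(400,400),interpolation=3),cv2.resize(b,(400,400),interpolation=3)]))
print(delta([.513,.0436,.034],78.3))
E
```

```text
t: 8.78
eef_pos: [0.5137, 0.0435, 0.0531]
ee_rot: [-1.046, 1.57, 0.321]
force: [-0.4, 0.5, -2.8]
width: 0.0618
[0.51372716 0.04348702 0.05320703] 0.061541701984258554 [-0.40016135  0.06690745 -2.92281591]
[ 0.0192  0.0008 -0.0001  0.0001  0.0007  0.0011]
```

View pics/g1.png

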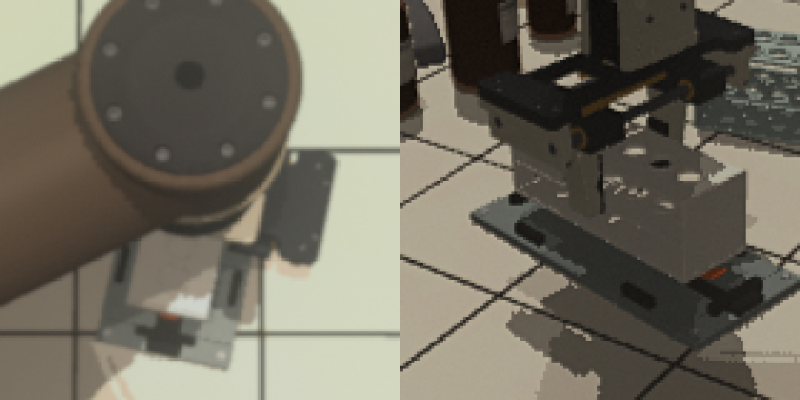

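```bash
python3 - <<'E'
from m import *
f=grab_frame("top");g=grab_frame("scene")
def q(x,y,h,hw,hl,z,fr): 
    h=np.radians(h);u=np.array([np.cos(h),np.sin(h)]);v=np.array([-u[1],u[0]]);c=np.array([x,y])
    return pr(fr,[np.r_[c+a*hl*u+b*hw*v,z] for a,b in((1,1),(1,-1),(-1,-1),(-1,1))])
for fr,n,(x0,y0,w) in((f,"t",(220,145,180)),(g,"s",(230,160,140))):
    im=cv2.resize(fr["pixels"][y0:y0+w,x0:x0+w,::-1],(400,400),interpolation=3);s=400/w
    for (hw,hl,z,col) in((.031,.093,.0925,(0,0,255)),(.055,.125,.008,(0,255,0)),(.043,.105,.016,(255,0,0))):
        p=(q(.5145,.0436,-11.67,hw,hl,z,fr)-[x0,y0]+.5)*s-.5
        cv2.polylines(im,[np.round(p).astype(int)],True,col,1)
    cv2.imwrite(f"pics/h{n}.png",im)
cv2.imwrite("pics/h.png",np.hstack([cv2.imread("pics/ht.png"),cv2.imread("pics/hs.png")]))
E
```

```text
(no output)
```

View pics/h.png

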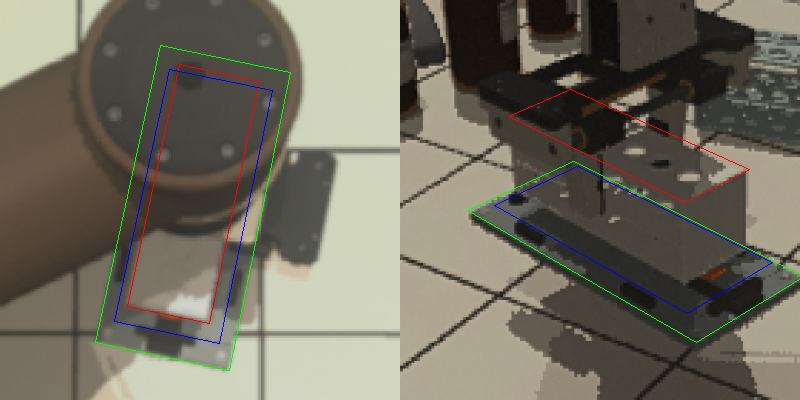

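```bash
python3 -m crank '[[0.006,0,0,0,0,0,0.5],[0.012,0,0,0,0,0,0.5],[0.016,0,0,0,0,0,0.5],[0.018,0,0,0,0,0,0.5],[0.019,0,0,0,0,0,0.5],[0.019,0,0,0,0,0,0.5]]'
```

```text
t: 9.72
eef_pos: [0.5133, 0.0433, 0.0335]
ee_rot: [2.501, 1.571, -2.415]
force: [-0.1, -0.0, -2.3]
width: 0.0612
```

```bash
python3 -m crank '[[0.001,0,0,0,0,0,0.5],[0.0015,0,0,0,0,0,0.5],[0.0015,0,0,0,0,0,0.5]]'
```

```text
t: 10.1
eef_pos: [0.5134, 0.0434, 0.0327]
ee_rot: [-1.153, 1.57, 0.213]
force: [-2.3, 0.8, 4.6]
width: 0.0617
```

```bash
python3 -m crank '[[0,0,0,0,0,0,0.75],[0,0,0,0,0,0,0.85],[0,0,0,0,0,0,1],[0,0,0,0,0,0,1],[0,0,0,0,0,0,1],[0,0,0,0,0,0,1],[0,0,0,0,0,0,1]]'; python3 - <<'E'
from m import *
g=grab_frame("scene");f=grab_frame("top")
a=f["pixels"][145:325,220:400,::-1];b=g["pixels"][160:300,230:370,::-1]
cv2.imwrite("pics/i1.png",np.hstack([cv2.resize(a,(400,400),interpolation=3),cv2.resize(b,(400,400),interpolation=3)]))
E
```

```text
t: 10.98
eef_pos: [0.5133, 0.0433, 0.0321]
ee_rot: [-1.86, 1.571, -0.493]
force: [0.1, 0.2, 0.7]
width: 0.0877
```

View pics/i1.png

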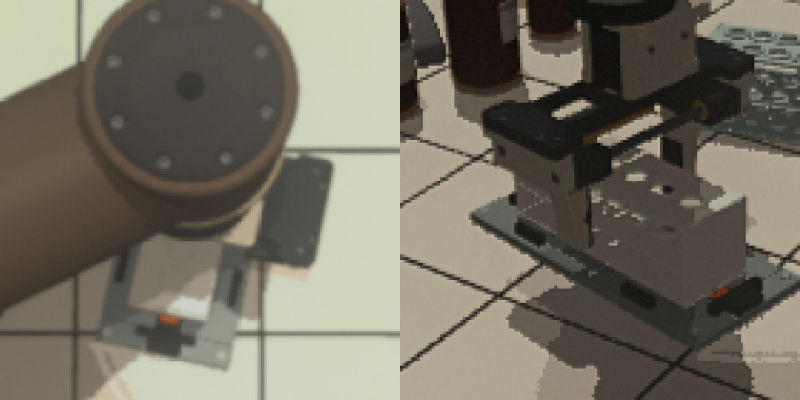

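```bash
python3 -m crank '[[-0.01,0,0,0,0,0,1],[-0.03,0,0,0,0,0,1],[-0.06,0,0,0,0,0,1],[-0.11,0,0,0,0,0,1],[-0.17,0,0,0,0,0,1],[-0.23,0,0,0,0,0,1],[-0.23,0,0.06,0,0,0,1],[-0.23,0,0.12,0,0,0,1],[-0.23,0,0.18,0,0,0,1],[-0.23,0,0.18,0,0,0,1]]'; python3 -m crank '[[0,0,0.05,0,0,0,1],[0,0,0.1,0,0,0,1],[0,0,0.1,0,0,0,1]]';python3 - <<'E'
from m import *
g=grab_frame("scene");f=grab_frame("top")
a=f["pixels"][145:325,220:400,::-1];b=g["pixels"][160:300,230:370,::-1]
cv2.imwrite("pics/j1.png",np.hstack([cv2.resize(a,(400,400),interpolation=3),cv2.resize(b,(400,400),interpolation=3)]))
cv2.imwrite("pics/j2.png",f["pixels"][:,:,::-1])
E
```

```text
t: 12.32
eef_pos: [0.5499, 0.2228, 0.2618]
ee_rot: [2.235, 1.57, -2.678]
force: [-0.2, -0.7, 0.1]
width: 0.0876
t: 12.7
eef_pos: [0.57, 0.3195, 0.2615]
ee_rot: [2.441, 1.57, -2.473]
force: [-0.3, -1.1, 0.2]
width: 0.0876
```

View pics/j1.png

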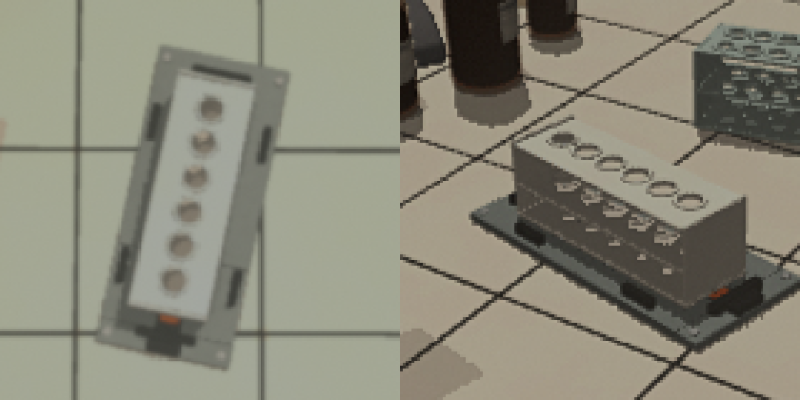

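View pics/j2.png

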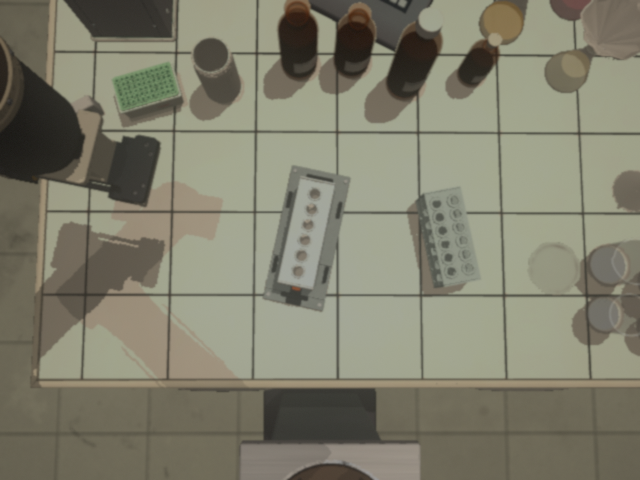

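```bash
python3 - <<'E'
from m import *
f=grab_frame("top")
for z in(.064,.072,.08):
  P=fit(f,[((a+.5)/2.2222-.5+220,(b+.5)/2.2222-.5+145) for a,b in [(178,69),(255,87),(208,322),(127,306)]],0,0,z,0);print(z,P[1])
d=(P[0][0]+P[0][1]-P[0][2]-P[0][3]); print(np.degrees(np.arctan2(d[1],d[0])))
P=fit(f,[((a+.5)/2.2222-.5+220,(b+.5)/2.2222-.5+145) for a,b in [(160,45),(290,72),(229,370),(96,341)]],0,0,.008,0);print(P[1])
g=grab_frame("scene");crop(g,300,200,90,90,6,"pics/k1.png")
E
```

```text
[[0.6147, 0.0561], [0.6008, -0.0039], [0.4183, 0.0323], [0.4304, 0.0942]] sides [np.float64(0.0616), np.float64(0.186), np.float64(0.063), np.float64(0.1882)]
0.064 [0.51603486 0.04467397]
[[0.6129, 0.056], [0.599, -0.0035], [0.4181, 0.0324], [0.4301, 0.0937]] sides [np.float64(0.061), np.float64(0.1844), np.float64(0.0625), np.float64(0.1866)]
0.072 [0.51503254 0.04465439]
[[0.611, 0.0559], [0.5973, -0.0031], [0.418, 0.0325], [0.4298, 0.0933]] sides [np.float64(0.0605), np.float64(0.1828), np.float64(0.062), np.float64(0.185)]
0.08 [0.51403022 0.0446348 ]
-11.441870039095198
[[0.6477, 0.0719], [0.6255, -0.0355], [0.381, 0.0147], [0.404, 0.122]] sides [np.float64(0.1097), np.float64(0.2497), np.float64(0.1097), np.float64(0.2487)]
[0.51456111 0.04325003]
```

View pics/k1.png

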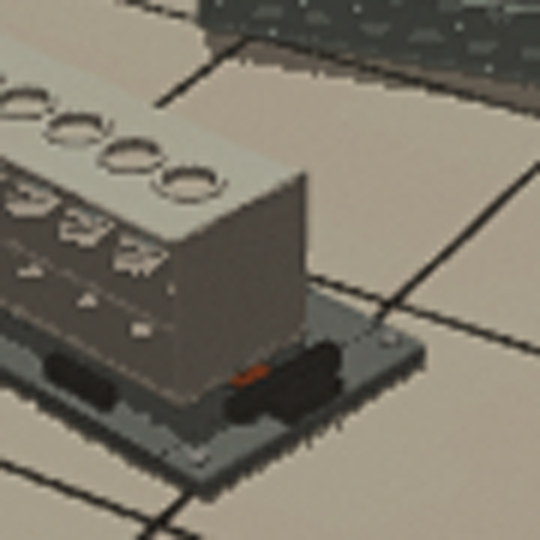

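```bash
python3 -c "
from station import *
s=get_state();print(s['t'],s['force'],abs(s['qd']).max());print(job_done())"
```

```text
12.9 [-2.31571944e-01 -5.36403317e-04 -5.72577917e-01] 0.006698205862723026
the job is handed in; nothing more can be done
None
```

I gripped the white rack across its width at mid-length, carried it over the bay and lowered it until it touched the floor. Then I let go, backed the arm off and handed in at t = 12.9 s. No verdict was reported.

**Last checks:**
- **Position:** in the top camera the rack is about 1.5 mm from the bay centre, and its long axis is within about 0.3° of the bay's.
- **Seating:** by eye, the rack sits upright and flat on the floor between the lips, with only the end of the lever showing beside the end stop, apparently flush under the rack. I had no direct reading of the lever angle or of the rack's weight on the bay. At touchdown, the vertical force changed from −2.3 to +4.6 N.
- **Arm and blue rack:** the gripper was clear and still, with under 1 N on the tool. The blue rack looks unmoved in the pictures, though I didn't measure it.

**Disagreement:** the two cameras placed the bay about 8 mm apart (about 5 mm in x, 6 mm in y). The scene camera also showed the fingertips about 4 px away from where the robot's pose put them. I therefore used the top camera, and the scene view showed the rack and bay shifted by similar amounts, so their fit to each other held.

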